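Sweep silver blanks through the gate into the slot

TASK

Sweep the three loose round silver blanks (the plain solid discs) along the sorting board with the fingertips and push them one at a time through the gap in the fence, so that each drops into the slot behind it before the next one comes to the gap. Only push them: never pick one up off the board, and leave the punch, the collar and everything else on the bench where it stands.

Things in the scene. Friction and masses are not known exactly. Their poses are not given: they have to be found in the camera images.
- board: fixed wooden sorting board: level dark deck 60 mm above the bench, local x -230 to 0 mm, y -180 to 180, open toward the robot, ending at a straight drop edge at x = 0. Behind it the slot: an open trough, x 0 to 60 mm, full width, floor 56 mm below the deck. Side and rear walls rise 8 mm above the deck. Origin: on the bench under the middle of the drop edge; +x from deck to slot, z up
- fence: bare aluminium fence fixed on the deck along the drop edge, 16 mm high, 8 mm thick (board x -3 to +5 mm), parallel to the edge, reaching beyond both sides of the board, with one gap, the gate, 42 mm wide; further left or right from run to run. Origin: middle of the gate at deck height; x through the gate toward the slot, y along the fence
- gate (a point): middle of the gate in the fence (between its two ends, over the drop edge), at deck height; axes as the fence's
- blank_a_center (a point): centre of one of the three round silver blanks: plain solid discs 30 mm in diameter and 8 mm thick, about 35 to 70 g, lying flat on the deck at the start (centre 4 mm above it), z along the disc's axis. It tips over the drop edge by itself once its centre is past the edge
- blank_b_center (a point): centre of one of the three round silver blanks: plain solid discs 30 mm in diameter and 8 mm thick, about 35 to 70 g, lying flat on the deck at the start (centre 4 mm above it), z along the disc's axis. It tips over the drop edge by itself once its centre is past the edge
- blank_c_center (a point): centre of one of the three round silver blanks: plain solid discs 30 mm in diameter and 8 mm thick, about 35 to 70 g, lying flat on the deck at the start (centre 4 mm above it), z along the disc's axis. It tips over the drop edge by itself once its centre is past the edge
- punch: loose short steel doming punch standing upright on the deck among the blanks, 32 mm across the foot, 45 mm tall; stays where it is. Origin: centre of its underside
- collar: loose steel collar (thick ring) lying on the deck among the blanks, 34 mm outside, 20 mm hole, 24 mm high; stays where it is. Origin: centre of its underside
- hammer: hammer with a wooden handle lying on the bench at the robot's left, about 0.3 m long; a bystander
- bench_block: dark steel bench block 90 x 90 x 30 mm on the bench at the right; a bystander
- bangle: silver bangle 68 mm across, 12 mm high, on the bench at the right; a bystander
- driver: screwdriver lying on the bench at the left, about 0.2 m long; a bystander
- jar: closed jar 60 mm across, 75 mm tall, on the bench at the right; a bystander

How it is judged (in metres and radians):
On the way, in this order (a step that is already met when the one before it is completed fails the run):
1. one blank has dropped into the slot (((z of blank_a_center in the frame of board between 0 and 0.054 m and x of blank_a_center in the frame of board between -0.002 and 0.062 m and y of blank_a_center in the frame of board between -0.18 and 0.18 m) or (z of blank_b_center in the frame of board between 0 and 0.054 m and x of blank_b_center in the frame of board between -0.002 and 0.062 m and y of blank_b_center in the frame of board between -0.18 and 0.18 m) or (z of blank_c_center in the frame of board between 0 and 0.054 m and x of blank_c_center in the frame of board between -0.002 and 0.062 m and y of blank_c_center in the frame of board between -0.18 and 0.18 m))), for 0.2 s.
2. two blanks are in the slot ((((z of blank_a_center in the frame of board between 0 and 0.054 m and x of blank_a_center in the frame of board between -0.002 and 0.062 m and y of blank_a_center in the frame of board between -0.18 and 0.18 m) and (z of blank_b_center in the frame of board between 0 and 0.054 m and x of blank_b_center in the frame of board between -0.002 and 0.062 m and y of blank_b_center in the frame of board between -0.18 and 0.18 m)) or ((z of blank_a_center in the frame of board between 0 and 0.054 m and x of blank_a_center in the frame of board between -0.002 and 0.062 m and y of blank_a_center in the frame of board between -0.18 and 0.18 m) and (z of blank_c_center in the frame of board between 0 and 0.054 m and x of blank_c_center in the frame of board between -0.002 and 0.062 m and y of blank_c_center in the frame of board between -0.18 and 0.18 m)) or ((z of blank_b_center in the frame of board between 0 and 0.054 m and x of blank_b_center in the frame of board between -0.002 and 0.062 m and y of blank_b_center in the frame of board between -0.18 and 0.18 m) and (z of blank_c_center in the frame of board between 0 and 0.054 m and x of blank_c_center in the frame of board between -0.002 and 0.062 m and y of blank_c_center in the frame of board between -0.18 and 0.18 m)))), for 0.2 s.
3. all three blanks are in the slot (z of blank_a_center in the frame of board between 0 and 0.054 m and x of blank_a_center in the frame of board between -0.002 and 0.062 m and y of blank_a_center in the frame of board between -0.18 and 0.18 m and z of blank_b_center in the frame of board between 0 and 0.054 m and x of blank_b_center in the frame of board between -0.002 and 0.062 m and y of blank_b_center in the frame of board between -0.18 and 0.18 m and z of blank_c_center in the frame of board between 0 and 0.054 m and x of blank_c_center in the frame of board between -0.002 and 0.062 m and y of blank_c_center in the frame of board between -0.18 and 0.18 m), for 0.2 s.
At the end, for the whole second after the job is handed in: all three blanks lie at rest (slower than 20 mm/s) in the slot behind the fence, their centres at least 6 mm below the deck and inside the trough (all of step 3 and linear speed of each of blank_a, blank_b, blank_c below 0.02 m/s); the robot touches nothing.
It fails at once if a blank is lifted: its centre more than 18 mm above the deck (z of any of blank_a_center, blank_b_center, blank_c_center in the frame of board above 0.078 m).
It fails at once if two blanks are at the gate together: the centres of both within 32 mm of the middle of the gate, level with it, neither having dropped (((horizontal distance between blank_a_center and gate below 0.032 m and z of blank_a_center in the frame of board above 0.06 m) and (horizontal distance between blank_b_center and gate below 0.032 m and z of blank_b_center in the frame of board above 0.06 m)) or ((horizontal distance between blank_a_center and gate below 0.032 m and z of blank_a_center in the frame of board above 0.06 m) and (horizontal distance between blank_c_center and gate below 0.032 m and z of blank_c_center in the frame of board above 0.06 m)) or ((horizontal distance between blank_b_center and gate below 0.032 m and z of blank_b_center in the frame of board above 0.06 m) and (horizontal distance between blank_c_center and gate below 0.032 m and z of blank_c_center in the frame of board above 0.06 m))).
It fails at once if the punch or the collar or another bystander is moved more than 20 mm (distance of any of punch, collar, hammer, bench_block, bangle, driver, jar from where it was at the start of the episode above 0.02 m).
It fails at once if the punch or the collar is tipped over (more than 0.5 rad) (angle between any of punch, collar's own z axis and vertical above 0.5 rad).
It also fails if it takes over 64 s, if anything falls off the work surface, if the arm or the gripper's body presses on something with over 40 N, if the wrist force passes 120 N, or if a joint passes its speed limit or range.

ROBOT

A 6-joint arm with a two-finger parallel gripper is mounted at the origin on the work surface. World frame = base frame: x ahead of the robot, y to its left, z up, the work surface at z = 0. Lengths are in m, angles in degrees, forces in N, time in s.
With the tool pointing down it reaches from about 0.3 to 0.75 m from the base axis. Payload 8.5 kg.
Tool frame: the origin (TCP) lies at the very end of the fingers, on their centre line; the grasp point (between the pads) lies 19 mm behind it; z points along the fingers, y is the direction in which the jaws open and shut (so a half turn about z gives the same grasp; the last joint's range is limited). The gripper opens to 85 mm and grips with 20 to 120 N. Pads are 22 mm wide; open, the fingers measure 114 mm over their backs; the gripper's body (76 mm by 85 mm) begins 54 mm behind the grasp point. The pads swing forward as they close: fully open they stand 13 mm farther back than shut.
Start: joints at [-81.492, 21.807, 74.336, -0, 83.858, -12.336], TCP at [0.196, -0.514, 0.231] pointing down, gripper open.
Joint ranges: [-178.18, 178.18], [-50.72, 133.34], [12.68, 142.11], [-81.47, 261.47], [9.98, 163.14], [-165.26, 165.26]. Speed limits (degrees/s): [136.94, 136.94, 180, 180, 180, 180].

INTERFACE

Orientations are given as [roll, pitch, yaw] about the fixed x, y, z axes, in that order (R = Rz(yaw) Ry(pitch) Rx(roll)).
In Python, from workcell import arm gives the robot as it stands.
- The arm moves only by the tool servo_tool, never from a script. Its arguments are lists of equal length, an entry for each row: "linear": the shift along the tool's x, y, z in units of 50 mm (1.0 is 50 mm), a list of three; "roll": the turn about the tool's z in units of 6 degrees (1.0 is 6 degrees). A call has 1 to 5 rows; each row shifts and turns the pose as measured when the row begins, along the tool's axes as they then stand; what a row does not reach is not made up. A row lasts 1/8 s, in which the tool goes at most 62.5 mm and 10.7 degrees, less where a joint would pass 70% of its speed; a pose out of reach is approached as far as the arm can. A call is refused whole if a number of a shift passes 1 or a number of a turn 1, either way. A call with a gripper value outside its range is refused whole. "fingers" is the gripper command: -1 is fully open, 1 is shut, values between are in proportion, set as the call begins (left out, the last holds). The fingers move at their own pace and stop on an object; "newtons" is the grip in N (left out, the last holds). Time passes only in rows, so rows that do not move let the fingers close. It gives the time, the measured TCP pose, the force and the opening at its end, in the units of the state.
- arm.get_state(): the state, without advancing time (a new reading comes with each control period).
- arm.read_camera(name): name is "scene" or "side" or "wrist"; returns the picture (384x512x3 uint8, red, green, blue); there is no depth.
- arm.calibration(name): a dict with "fx", "fy", "cx", "cy" (pixels), "R" (3x3) and "t" (3): a world point X has camera coordinates R X + t; the wrist camera has in their place "mount" (4x4, takes a point from camera to tool coordinates, whose origin is the TCP and whose axes are the flange's). Camera axes: x right, y down, z forward; pixel columns grow to the right and rows downward; lengths in m; the calibration is good to about 2 mm. A picture is of the moment at which its call begins: read the wrist's pose just before it. calibration takes no time and is no camera call.
- arm.sign_off(): hands the job in, once; it reports no verdict.
The state is a dict: "clock": time; "q": joint angles; "qd": joint speeds; "joint_torque": joint torques, N m; "tool_pos": TCP position; "orientation": TCP orientation; "force": force on the tool from outside, world axes, zero at the start; "wrist_torque": the same for the moment, N m; "width": opening from 0.0 (shut) to 1.0 (fully open).
Only numpy, scipy, OpenCV 4.12 (cv2) and the standard library are available. Lean on these libraries where they do the work, as an engineer would, in place of code of your own. Each camera call takes 0.05 s, during which the arm holds its last target. There are 200 camera calls.

## Working session

There is one attempt and no reset: what is moved stays moved. The work goes in short steps, Python scripts to look and compute and a tool call to move; the robot and the scene stay as the last step left them, time stands still between calls to the robot, and variables do not carry over. Pictures are saved under pics/ and viewed, about 8 in all and at most 12, crops included, and the job is handed in when it is done.

Besides the shell and the picture viewer there is one more tool, called by a JSON object that holds its "fn" and its "kwargs". servo_tool: Moves the arm, as the interface text tells. Its arguments: {"type":"object","properties":{"linear":{"type":"array","items":{"type":"array","items":{"type":"number"}}},"roll":{"type":"array","items":{"type":"number"}},"fingers":{"type":"number"},"newtons":{"type":"number"}},"required":["linear","roll"]}

```bash
mkdir -p pics; cat > h.py <<'E'
from workcell import arm
import numpy as np, cv2
def snap(n,f):
    im=arm.read_camera(n); cv2.imwrite('pics/'+f,cv2.cvtColor(im,cv2.COLOR_RGB2BGR)); return im
def cam(n):
    c=arm.calibration(n); return c['fx'],c['fy'],c['cx'],c['cy'],np.array(c['R']),np.array(c['t'])
def back(n,u,v,z):
    fx,fy,cx,cy,R,t=cam(n); d=R.T@np.array([(u-cx)/fx,(v-cy)/fy,1]); o=-R.T@t
    return o+d*(z-o[2])/d[2]
def proj(n,X):
    fx,fy,cx,cy,R,t=cam(n); p=R@np.array(X)+t; return fx*p[0]/p[2]+cx,fy*p[1]/p[2]+cy
E
python3 - <<'E'
from h import *
a=snap('scene','s1.png'); b=snap('side','d1.png')
for n in('scene','side'):
    c=cam(n); print(n,c[:4],(-c[4].T@c[5]).round(3))
s=arm.get_state(); print(s['clock'],s['tool_pos'],s['orientation'],s['width'])
E
```

```text
scene (444.236236840478, 444.236236840478, 251.77840605557452, 192.65423962898743) [ 1.069 -0.28   1.077]
side (399.73182711266537, 399.73182711266537, 256.27271285523886, 188.842076486734) [ 0.148 -0.871  1.124]
0.1 [ 0.195663   -0.51374278  0.23076995] [-1.79925390e+02 -1.65700822e-02  2.08445349e+01] 1.0035978713014015
```

View pics/s1.png

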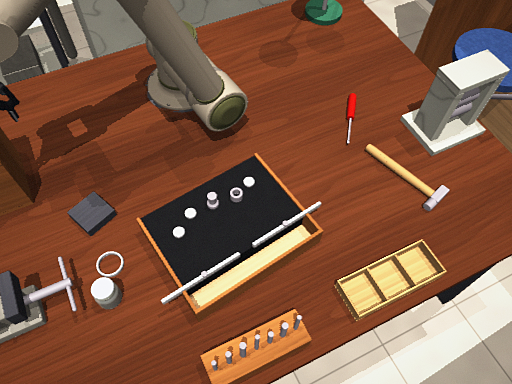

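View pics/d1.png

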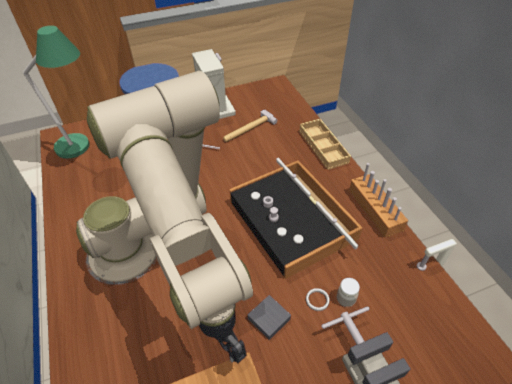

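The scene view shows blanks near (179,232), (190,213) and (249,182). The punch is at (212,200), the collar at (236,194), and the gate between about (240,256) and (254,244). I'll zoom in on the board.

```bash
python3 - <<'E'
import cv2
im=cv2.imread('pics/s1.png')[145:320,130:330]; cv2.imwrite('pics/s1c.png',cv2.resize(im,None,fx=4,fy=3.4285714,interpolation=cv2.INTER_CUBIC) if 0 else cv2.resize(im,None,fx=3.4,fy=3.4,interpolation=cv2.INTER_CUBIC))
from h import *
g=cv2.cvtColor(cv2.imread('pics/s1.png'),cv2.COLOR_BGR2GRAY)
m=(g>120).astype('uint8'); n,l,s,c=cv2.connectedComponentsWithStats(m)
for i in range(1,n):
    if 15<s[i,4]<1500 and 135<c[i][0]<325 and 150<c[i][1]<312: print(s[i],c[i].round(1),back('scene',*c[i],.068).round(4))
E
```

```text
[243 177  12  10  91] [248.5 181.3] [0.4839 0.0109 0.068 ]
[230 187  13  12  80] [235.9 192.7] [ 0.5019 -0.0352  0.068 ]
[207 192  10   8  67] [211.5 195.6] [ 0.4821 -0.0972  0.068 ]
[207 200  12   8  52] [212.4 204.3] [ 0.5076 -0.1058  0.068 ]
[184 208  13  11 100] [190.  212.6] [ 0.5053 -0.1679  0.068 ]
[173 226  12  12 110] [178.4 231.5] [ 0.543  -0.2146  0.068 ]
```

View pics/s1c.png

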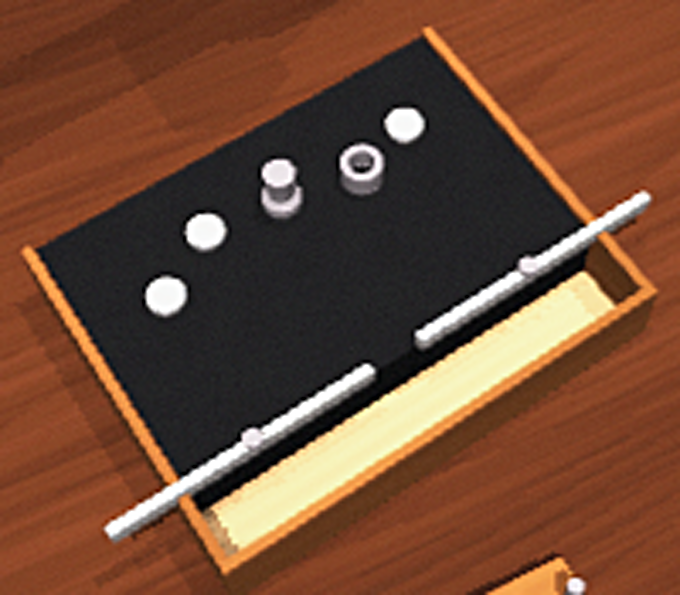

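```bash
python3 - <<'E'
from h import *
b=lambda x,y,z: back('scene',x/3.4+130-.35,y/3.4+145-.35,z)
L=b(371,370,.076);R=b(419,334,.076);L0=b(110,529,.076);R0=b(647,198,.076)
wl=b(30,250,.068);wr=b(429,31,.068);bl=b(228,571,.068);br=b(655,291,.068)
for k,v in dict(L=L,R=R,L0=L0,R0=R0,wl=wl,wr=wr,bl=bl,br=br).items(): print(k,v.round(4))
print('gap',np.linalg.norm(L-R),'fence',np.linalg.norm(L0-R0),'W',np.linalg.norm(wl-wr),np.linalg.norm(bl-br),'D',np.linalg.norm(wl-bl))
for P,Q in((R0,L0),(wr,wl),(br,bl)): d=P-Q; print('dir y',np.degrees(np.arctan2(d[1],d[0]))-90)
d=R0-L0; yaw=np.arctan2(d[1],d[0])-np.pi/2
mid=(L+R)/2; print('yaw',np.degrees(yaw),'gate',mid)
M=np.array([[np.cos(yaw),np.sin(yaw)],[-np.sin(yaw),np.cos(yaw)]])
for n,p in dict(A=(.543,-.2146),B=(.5053,-.1679),C=(.4839,.0109),pun=(.4935,-.101),col=(.5019,-.0352),wl=wl[:2],wr=wr[:2]).items(): print(n,(M@(np.array(p)-mid[:2])).round(4))
# side check
g=cv2.cvtColor(cv2.imread('pics/d1.png'),cv2.COLOR_BGR2GRAY)
n,l,s,c=cv2.connectedComponentsWithStats((g>120).astype('uint8'))
for i in range(1,n):
    if 15<s[i,4]<150 and 232<c[i][0]<350 and 170<c[i][1]<265:
        p=back('side',*c[i],.068); print(s[i],p.round(4),(M@(p[:2]-mid[:2])).round(4))
E
```

```text
L [ 0.6669 -0.1044  0.076 ]
R [ 0.6564 -0.0609  0.076 ]
L0 [ 0.6953 -0.3125  0.076 ]
R0 [0.6298 0.1473 0.076 ]
wl [ 0.4632 -0.2928  0.068 ]
wr [0.4099 0.0696 0.068 ]
bl [ 0.7539 -0.2516  0.068 ]
br [0.6981 0.115  0.068 ]
gap 0.04470699503581928 fence 0.46448012288752993 W 0.36625798931688724 0.3708549291121049 D 0.29361612017822963
dir y 8.106124803359336
dir y 8.373915178771412
dir y 8.65438916001041
yaw 8.106124803359332 gate [ 0.66163479 -0.08266279  0.076     ]
A [-0.1361 -0.1139]
B [-0.1668 -0.0623]
C [-0.1628  0.1177]
pun [-0.169   0.0056]
col [-0.1514  0.0695]
wl [-0.2261 -0.18  ]
wr [-0.2278  0.1862]
[251 192   9   7  53] [0.4801 0.0133 0.068 ] [-0.1662  0.1206]
[263 196  10   9  66] [ 0.5124 -0.0255  0.068 ] [-0.1397  0.0777]
[270 207   9  14  83] [ 0.5086 -0.0886  0.068 ] [-0.1524  0.0157]
[277 227  10   9  68] [ 0.5019 -0.1668  0.068 ] [-0.17   -0.0607]
[293 234  10   9  70] [ 0.5399 -0.2131  0.068 ] [-0.139 -0.112]
```

{"fn": "servo_tool", "kwargs": {"linear": [[0.9,-0.5,-0.4],[0.9,-0.5,-0.4],[0.9,-0.5,-0.4],[0.9,-0.5,-0.4],[0.9,-0.5,-0.4]], "roll": [0,0,0,0,0], "fingers": 0.53}}

```text
clock: 0.72
tool_pos: [0.364, -0.3131, 0.3308]
orientation: [-179.5, -0.0, 20.5]
force: [0.8, -0.4, -0.6]
width: 0.233
```

{"fn": "servo_tool", "kwargs": {"linear": [[0.9,-0.5,0],[0.9,-0.5,0],[0.9,-0.5,0],[0.9,-0.5,0],[0,0,0]], "roll": [0,0,0,0,1]}}

```text
clock: 1.35
tool_pos: [0.5027, -0.148, 0.332]
orientation: [-179.5, 0.0, 14.6]
force: [-0.9, 0.1, 0.6]
width: 0.237
```

```bash
cat >> h.py <<'E'
from scipy.spatial.transform import Rotation as Ro
def wback(s,u,v,z):
    c=arm.calibration('wrist'); M=np.array(c['mount']); R=Ro.from_euler('xyz',s['orientation'],degrees=True).as_matrix()
    o=R@M[:3,3]+s['tool_pos']; d=R@M[:3,:3]@np.array([(u-c['cx'])/c['fx'],(v-c['cy'])/c['fy'],1])
    return o+d*(z-o[2])/d[2]
E
python3 - <<'E'
from h import *; import pickle
s=arm.get_state(); im=snap('wrist','w1.png'); pickle.dump(s,open('w1.pkl','wb'))
print(s['tool_pos'],s['orientation']); print(wback(s,0,0,.068),wback(s,511,383,.068))
E
```

```text
[ 0.50265662 -0.14796225  0.33197282] [-1.79511656e+02  2.09009320e-02  1.45856154e+01]
[0.6136778  0.20214176 0.068     ] [ 0.25483055 -0.63591553  0.068     ]
```

View pics/w1.png

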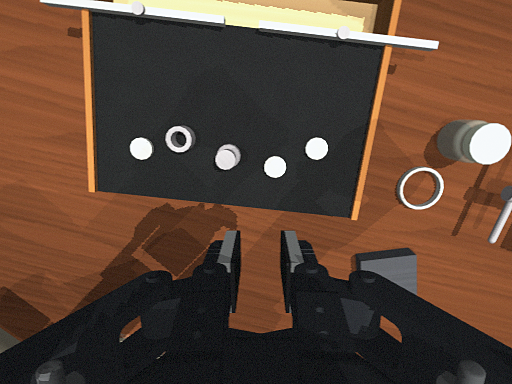

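Wrist view: blanks at (141,148), (275,167) and (316,148), collar at (179,138), punch at (228,156), gate ends at about (225,20) and (259,26).

```bash
python3 - <<'E'
from h import *; import pickle
s=pickle.load(open('w1.pkl','rb'))
g=cv2.cvtColor(cv2.imread('pics/w1.png'),cv2.COLOR_BGR2GRAY)
b=lambda u,v,z: wback(s,u,v,z)[:2]
L=b(259,26,.076);R=b(225,20,.076);A=b(437,45,.076);Z=b(43,2,.076)
print('ends',L,R,np.linalg.norm(L-R),'far',A,Z,np.linalg.norm(A-Z)); d=Z-A; yaw=np.arctan2(d[1],d[0])-np.pi/2; mid=(L+R)/2
M=np.array([[np.cos(yaw),np.sin(yaw)],[-np.sin(yaw),np.cos(yaw)]])
print('yaw',np.degrees(yaw),'gate',mid)
n,l,st,c=cv2.connectedComponentsWithStats((g>120).astype('uint8'))
for i in range(1,n):
    if 150<st[i,4]<1500 and 95<c[i][0]<370 and 100<c[i][1]<200:
        for z in (.068,.084,.105):
            p=b(*c[i],z); print(c[i].round(1),st[i,4],z,p.round(4),(M@(p-mid)).round(4))
print('deck back corners',b(92,191,.068),b(356,218,.068))
E
```

```text
ends [ 0.66142943 -0.10268497] [ 0.6576216  -0.06246385] 0.04040096863412521 far [ 0.6945207  -0.31291986] [0.62316047 0.14676676] 0.4651925128150067
yaw 8.823976664202023 gate [ 0.65952551 -0.08257441]
[178.3 138.7] 357 0.068 [ 0.5072 -0.0325] [-0.1428  0.0728]
[178.3 138.7] 357 0.084 [ 0.5096 -0.0364] [-0.1411  0.0686]
[178.3 138.7] 357 0.105 [ 0.5127 -0.0416] [-0.1388  0.0631]
[140.6 148.1] 396 0.068 [0.4824 0.0139] [-0.1603  0.1225]
[140.6 148.1] 396 0.084 [0.4857 0.0082] [-0.1579  0.1163]
[140.6 148.1] 396 0.105 [0.49   0.0006] [-0.1547  0.1082]
[316.2 148.1] 406 0.068 [ 0.5413 -0.2119] [-0.1367 -0.1097]
[316.2 148.1] 406 0.084 [ 0.5423 -0.2088] [-0.1352 -0.1067]
[316.2 148.1] 406 0.105 [ 0.5436 -0.2046] [-0.1333 -0.1028]
[226.9 156.9] 475 0.068 [ 0.5001 -0.1   ] [-0.1602  0.0072]
[226.9 156.9] 475 0.084 [ 0.5027 -0.1013] [-0.1579  0.0056]
[226.9 156.9] 475 0.105 [ 0.5061 -0.1029] [-0.1547  0.0034]
[274.6 166.5] 382 0.068 [ 0.5036 -0.1651] [-0.1667 -0.0576]
[274.6 166.5] 382 0.084 [ 0.5061 -0.1638] [-0.1641 -0.0567]
[274.6 166.5] 382 0.105 [ 0.5094 -0.1621] [-0.1606 -0.0555]
deck back corners [0.40677805 0.0702255 ] [ 0.46193952 -0.2951233 ]
```

```bash
cat > plan.py <<'E'
from h import *
Y0=8.4; G=np.array([.6595,-.083]); D=22.2
W=lambda p: G+Ro.from_euler('z',Y0,degrees=True).as_matrix()[:2,:2]@(np.array(p)/1000)
Bd=lambda w: Ro.from_euler('z',-Y0,degrees=True).as_matrix()[:2,:2]@(np.array(w[:2])-G)*1000
def rows(wps,maxmm=15,maxdeg=8):
    """wps: (disc x,y mm board, yaw board deg, offset mm, tip z mm)"""
    s=arm.get_state(); p=np.array(s['tool_pos']); y=s['orientation'][2]
    print('t',round(s['clock'],2),'tool',p.round(4),'yaw_b',round(y-Y0,1),'disc@D',(Bd(p)+D*np.array([np.cos(np.radians(y-Y0)),np.sin(np.radians(y-Y0))])).round(1),'F',np.round(s['force'],1))
    def pose(w):
        a=np.radians(w[2]+Y0); return np.r_[W(w[:2])-w[3]/1000*np.array([np.cos(a),np.sin(a)]),w[4]/1000]
    R=[]; yy=y; pp=p; prev=None
    for w in wps:
        n=int(max(1,np.ceil(np.linalg.norm(pose(w)-pp)*1000/maxmm-.05),np.ceil(abs(w[2]+Y0-yy)/maxdeg-.05)))
        for k in range(1,n+1):
            if prev is None: q=p+(pose(w)-p)*k/n; ny=y+(w[2]+Y0-y)*k/n
            else:
                wi=np.array(prev)+(np.array(w)-np.array(prev))*k/n; q=pose(wi); ny=wi[2]+Y0
            d=q-pp; a=np.radians(yy)
            R.append((d[0]*np.cos(a)+d[1]*np.sin(a),d[0]*np.sin(a)-d[1]*np.cos(a),-d[2],-(ny-yy))); pp,yy=q,ny
        prev=w
    for i in range(0,len(R),5):
        print([[round(float(v)/.05,2) for v in r[:3]] for r in R[i:i+5]],[round(float(r[3])/6,2) for r in R[i:i+5]])
E
python3 - <<'E'
from plan import *
for n,p in dict(A=(.5415,-.213),B=(.5035,-.1665),C=(.482,.0127),col=(.509,-.036),pun=(.502,-.10)).items(): print(n,Bd(p).round(1))
a=Bd((.5415,-.213)); rows([(a[0],a[1],40,36,120),(a[0],a[1],40,36,63)],45,6)
E
```

```text
A [-135.7 -111.4]
B [-166.5  -59.8]
C [-161.6  120.6]
col [-142.    68.5]
pun [-158.3    6.2]
t 1.4 tool [ 0.502  -0.1489  0.332 ] yaw_b 5.8 disc@D [-143.3  -40. ] F [-0.6 -0.1 -0.2]
[[-0.02, 0.31, 0.71], [-0.05, 0.3, 0.71], [-0.08, 0.3, 0.71], [-0.11, 0.29, 0.71], [-0.14, 0.27, 0.71]] [-0.95, -0.95, -0.95, -0.95, -0.95]
[[-0.17, 0.26, 0.71], [0.0, 0.0, 0.57], [0.0, 0.0, 0.57]] [-0.95, -0.0, -0.0]
```

{"fn": "servo_tool", "kwargs": {"linear": [[-0.02,0.31,0.71],[-0.05,0.3,0.71],[-0.08,0.3,0.71],[-0.11,0.29,0.71],[-0.14,0.27,0.71]], "roll": [-0.95,-0.95,-0.95,-0.95,-0.95]}}

```text
clock: 2.02
tool_pos: [0.5163, -0.2262, 0.1508]
orientation: [-179.8, -0.3, 44.0]
force: [0.4, 0.9, -0.2]
width: 0.236
```

{"fn": "servo_tool", "kwargs": {"linear": [[-0.17,0.26,0.71],[0,0,0.3],[0,0,0.2],[0,0,0]], "roll": [-0.95,0,0,0]}}

```text
clock: 2.52
tool_pos: [0.517, -0.2432, 0.085]
orientation: [-179.5, -0.3, 50.1]
force: [-0.4, 0.6, 0.5]
width: 0.237
```

```bash
python3 - <<'E'
from plan import *
a=(-135.7,-111.4); rows([(*a,40,36,63),(*a,40,22.2,63),(-70,-50,40,22.2,63),(-32,-10,22,22.2,63),(-16,0,8,22.2,63),(3,0,0,22.2,63)],13,8)
im=snap('scene','s2.png')[145:320,130:330]; cv2.imwrite('pics/s2c.png',cv2.resize(im[:,:,::-1],None,fx=3.4,fy=3.4,interpolation=cv2.INTER_CUBIC))
E
```

```text
t 2.52 tool [ 0.517  -0.2432  0.085 ] yaw_b 41.7 disc@D [-147.8 -122.9] F [-0.4  0.6  0.5]
[[0.03, -0.02, 0.22], [0.03, -0.02, 0.22], [0.14, -0.0, -0.0], [0.14, 0.0, -0.0], [0.26, -0.01, -0.0]] [0.14, 0.14, -0.0, -0.0, -0.0]
[[0.26, -0.01, -0.0], [0.26, -0.01, -0.0], [0.26, -0.01, -0.0], [0.26, -0.01, -0.0], [0.26, -0.01, -0.0]] [-0.0, -0.0, -0.0, -0.0, -0.0]
[[0.26, -0.01, -0.0], [0.22, -0.05, -0.0], [0.22, -0.07, -0.0], [0.22, -0.08, -0.0], [0.21, -0.09, -0.0]] [-0.0, 0.6, 0.6, 0.6, 0.6]
[[0.21, -0.11, -0.0], [0.19, -0.09, -0.0], [0.18, -0.11, -0.0], [0.19, -0.0, -0.0], [0.19, -0.02, -0.0]] [0.6, 1.17, 1.17, 0.67, 0.67]
```

View pics/s2c.png

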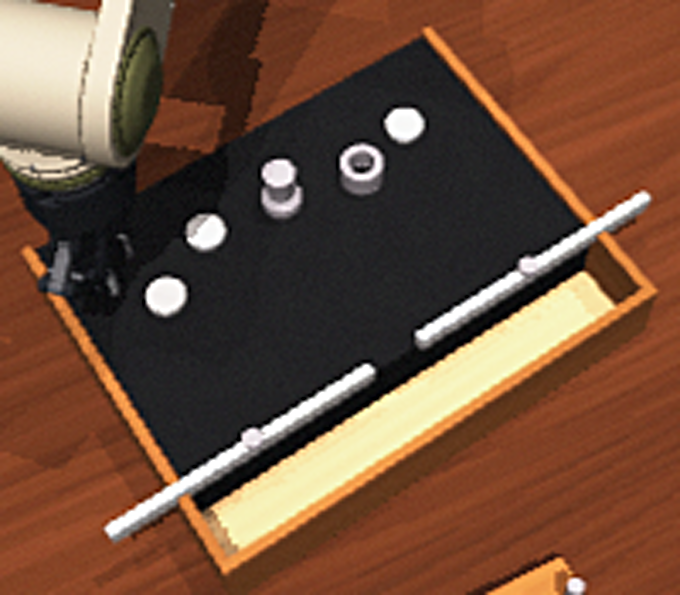

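The fingers stand behind blank A, which is at crop (165,296), and clear of the side wall and blank B. I'll go down and start pushing.

{"fn": "servo_tool", "kwargs": {"linear": [[0.03,-0.02,0.22],[0.03,-0.02,0.23],[0.14,0,0],[0.14,0,0],[0.26,-0.01,0]], "roll": [0.14,0.14,0,0,0]}}

```text
clock: 3.2
tool_pos: [0.5367, -0.2181, 0.0634]
orientation: [-179.7, -0.3, 48.3]
force: [0.6, -1.1, -0.2]
width: 0.232
```

{"fn": "servo_tool", "kwargs": {"linear": [[0.26,-0.01,0],[0.26,-0.01,0],[0.26,-0.01,0],[0,0,0]], "roll": [0,0,0,0]}}

```text
clock: 3.7
tool_pos: [0.5644, -0.1843, 0.064]
orientation: [-179.8, -0.3, 48.4]
force: [-0.6, 0.5, -0.6]
width: 0.239
```

```bash
python3 - <<'E'
from plan import *
rows([(-70,-50,40,22.2,63),(-32,-10,22,22.2,63),(-16,0,8,22.2,63),(3,0,0,22.2,63)],13,6)
im=snap('scene','s3.png')[145:320,130:330]; cv2.imwrite('pics/s3c.png',cv2.resize(im[:,:,::-1],None,fx=3.4,fy=3.4,interpolation=cv2.INTER_CUBIC))
E
```

```text
t 3.7 tool [ 0.5644 -0.1843  0.064 ] yaw_b 40.0 disc@D [-91.9 -72.1] F [-0.6  0.5 -0.6]
[[0.21, -0.02, 0.01], [0.21, -0.02, 0.01], [0.21, -0.02, 0.01], [0.22, -0.05, -0.0], [0.22, -0.07, -0.0]] [0.0, 0.0, 0.0, 0.6, 0.6]
[[0.22, -0.08, -0.0], [0.21, -0.09, -0.0], [0.21, -0.11, -0.0], [0.13, -0.06, -0.0], [0.12, -0.07, -0.0]] [0.6, 0.6, 0.6, 0.78, 0.78]
[[0.12, -0.08, -0.0], [0.19, -0.0, -0.0], [0.19, -0.02, -0.0]] [0.78, 0.67, 0.67]
```

View pics/s3c.png

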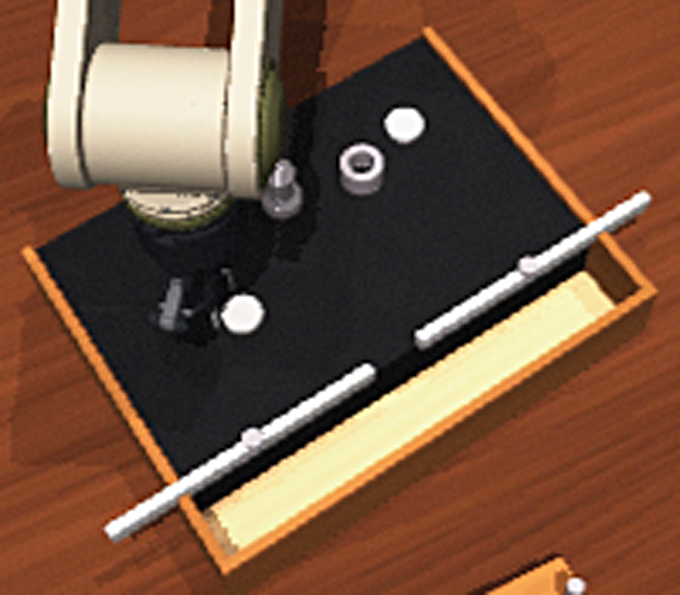

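The blank is cradled and moving, now at crop (242,314). I'll check where it sits relative to the tool (the D offset).

```bash
cat >> plan.py <<'E'
def discs(n='scene'):
    im=arm.read_camera(n); g=cv2.cvtColor(im,cv2.COLOR_RGB2GRAY)
    k,l,s,c=cv2.connectedComponentsWithStats((g>120).astype('uint8'))
    for i in range(1,k):
        p=Bd(back(n,*c[i],.068))
        if 40<s[i,4]<140 and -230<p[0]<-8 and abs(p[1])<175: print('blob',s[i,4],p.round(1))
E
python3 - <<'E'
from plan import *
discs('scene')
E
```

```text
blob 92 [-160.2  118.5]
blob 78 [-149.1   70.4]
blob 134 [-202.1  -72.5]
blob 108 [-89.6 -74.1]
```

The disc agrees with the tool prediction to within 3 mm, so I'll carry on along the curve.

{"fn": "servo_tool", "kwargs": {"linear": [[0.21,-0.02,0.01],[0.22,-0.02,0.01],[0.22,-0.02,0.01],[0.22,-0.05,0],[0.22,-0.07,0]], "roll": [0,0,0,0.6,0.6]}}

```text
clock: 4.42
tool_pos: [0.5958, -0.1368, 0.0627]
orientation: [-179.8, -0.2, 40.8]
force: [-0.7, -0.2, -0.6]
width: 0.235
```

{"fn": "servo_tool", "kwargs": {"linear": [[0.22,-0.08,0],[0.21,-0.09,0],[0,0,0]], "roll": [0.6,0.6,0.3]}}

```text
clock: 4.8
tool_pos: [0.6084, -0.1138, 0.0626]
orientation: [-179.7, -0.2, 31.6]
force: [-0.3, -0.4, 0.7]
width: 0.235
```

```bash
python3 - <<'E'
from plan import *
rows([(-32,-8,20,22.2,63),(-16,0,8,22.2,63),(3,0,0,22.2,63)],13,7)
discs('scene')
E
```

```text
t 4.8 tool [ 0.6084 -0.1138  0.0626] yaw_b 23.2 disc@D [-34.6 -14.3] F [-0.3 -0.4  0.7]
[[0.1, -0.12, -0.01], [0.18, -0.07, -0.0], [0.18, -0.09, -0.0], [0.19, -0.0, -0.0], [0.19, -0.02, -0.0]] [0.54, 1.0, 1.0, 0.67, 0.67]
blob 98 [-165.   -61.4]
blob 109 [-33.4 -16. ]
```

```bash
python3 - <<'E'
from plan import *
rows([(-28,-8,24,22.2,63),(-20,-1,20,22.2,63),(-12,0,6,22.2,63),(3,0,0,22.2,63)],10,8)
E
```

```text
t 4.85 tool [ 0.6082 -0.1142  0.0626] yaw_b 23.1 disc@D [-34.9 -14.6] F [ 0.4 -0.1  0.2]
[[0.18, -0.06, -0.01], [0.1, -0.05, -0.0], [0.1, -0.05, -0.0], [0.08, -0.04, -0.0], [0.08, -0.05, -0.0]] [-0.14, 0.33, 0.33, 1.17, 1.17]
[[0.15, -0.01, -0.0], [0.15, -0.02, -0.0]] [0.5, 0.5]
```

{"fn": "servo_tool", "kwargs": {"linear": [[0.18,-0.06,0],[0.11,-0.06,0],[0.11,-0.06,0],[0,0,0]], "roll": [-0.1,0.3,0.3,0]}}

```text
clock: 5.35
tool_pos: [0.6215, -0.0955, 0.0626]
orientation: [-179.7, -0.2, 28.7]
force: [-0.6, 0.9, 0.4]
width: 0.233
```

```bash
python3 - <<'E'
from plan import *
rows([(-12,0,6,22.2,63),(4,0,0,22.2,63)],10,7)
discs('scene'); discs('side')
E
```

```text
t 5.35 tool [ 0.6215 -0.0955  0.0626] yaw_b 20.3 disc@D [-18.6   0.9] F [-0.6  0.9  0.4]
[[0.07, -0.02, -0.0], [0.06, -0.03, -0.0], [0.16, -0.01, -0.0], [0.16, -0.01, -0.0]] [1.19, 1.19, 0.5, 0.5]
blob 98 [-165.   -61.4]
blob 112 [-17.3  -1.7]
blob 50 [-163.5  119.8]
blob 57 [-138.5   79. ]
blob 69 [-168.  -60.]
```

{"fn": "servo_tool", "kwargs": {"linear": [[0.05,-0.02,0],[0.05,-0.02,0],[0.05,-0.02,0],[0.16,-0.01,0],[0.16,-0.01,0]], "roll": [0.9,0.8,0.7,0.5,0.5]}}

```text
clock: 6.08
tool_pos: [0.642, -0.087, 0.0627]
orientation: [-179.6, 0.0, 7.7]
force: [0.1, 0.3, 0.8]
width: 0.237
```

```bash
python3 - <<'E'
from plan import *
rows([(5,0,0,22.2,63)],10,7)
im=snap('scene','s4.png')[145:320,130:330]; cv2.imwrite('pics/s4c.png',cv2.resize(im[:,:,::-1],None,fx=3.4,fy=3.4,interpolation=cv2.INTER_CUBIC))
E
```

```text
t 6.08 tool [ 0.642  -0.087   0.0627] yaw_b -0.7 disc@D [ 4.3 -1.7] F [0.1 0.3 0.8]
[[0.01, -0.03, -0.01]] [-0.11]
```

View pics/s4c.png

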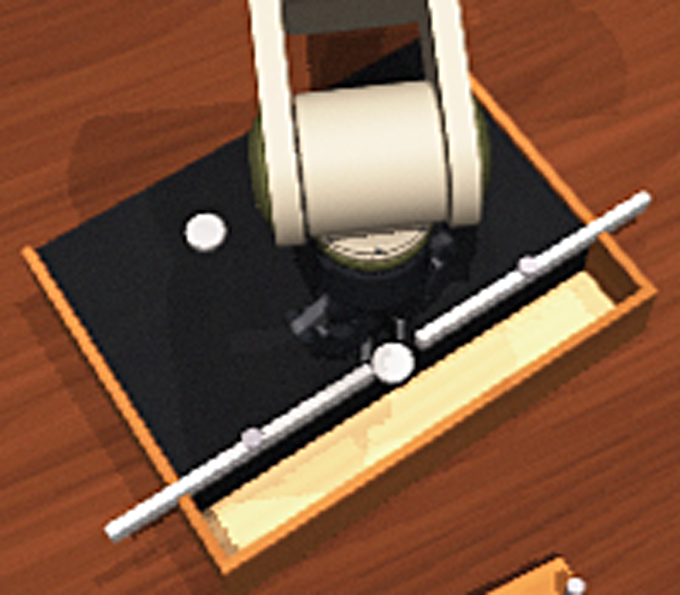

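Blank A is in the gate at crop (392,362) with its centre near the edge. I'll nudge it a few mm more and wait.

{"fn": "servo_tool", "kwargs": {"linear": [[0.08,0,0],[0.04,0,0],[0,0,0],[0,0,0]], "roll": [0,0,0,0]}}

```text
clock: 6.62
tool_pos: [0.6485, -0.0865, 0.0626]
orientation: [-179.6, 0.0, 7.8]
force: [0.1, 0.0, -0.6]
width: 0.237
```

```bash
python3 - <<'E'
from plan import *
rows([(5,0,0,22.2,63)],10,7)
im=snap('scene','s5.png'); g=cv2.cvtColor(im,cv2.COLOR_RGB2GRAY)
u,v=proj('scene',[*W((3,0)),.068]); print(u,v,im[int(v)-1:int(v)+14:2,int(u)].tolist())
k,l,s,c=cv2.connectedComponentsWithStats((cv2.inRange(im,(195,195,195),(255,255,255))>0).astype('uint8'))
for i in range(1,k):
    if s[i,4]>25 and 140<c[i][0]<325 and 150<c[i][1]<312: print(s[i],c[i].round(1))
E
```

```text
t 6.62 tool [ 0.6485 -0.0865  0.0626] yaw_b -0.6 disc@D [10.8 -2.1] F [ 0.1  0.  -0.6]
[[-0.12, -0.04, -0.01]] [-0.1]
246.05610676047058 249.75035825042062 [[25, 27, 28], [24, 24, 24], [11, 12, 12], [19, 17, 21], [16, 15, 19], [0, 0, 0], [255, 226, 151], [248, 237, 177]]
[255 125  18  76 561] [263.6 162.7]
[203 130  53  77 989] [220.2 155.9]
[220 175  42  28 890] [240.4 188.7]
[283 202  38  23 132] [301.  213.4]
[185 208  11  10  84] [189.8 212.5]
[253 225  31  20 105] [267.6 234.4]
[161 252  78  51 284] [198.8 277.4]
[247 264  11  11  80] [251.4 268.8]
```

A new disc-sized blob has appeared at (251,269), inside the trough, so A has dropped. Next is B.

```bash
python3 - <<'E'
from plan import *
print(Bd(back('scene',251.4,268.8,.012)))
b=(-166.5,-59.8); rows([(-20,0,0,22.2,130),(*b,22,38,130),(*b,22,36,85)],45,6)
E
```

```text
[33.52910119 -4.17262421]
t 6.67 tool [ 0.6485 -0.0865  0.0626] yaw_b -0.6 disc@D [10.8 -2.1] F [-0.   0.5 -0.1]
[[-0.31, -0.02, -0.67], [-0.31, -0.02, -0.67], [-0.81, 0.35, -0.0], [-0.83, 0.29, -0.0], [-0.85, 0.22, -0.0]] [-0.05, -0.05, -0.92, -0.92, -0.92]
[[-0.86, 0.15, -0.0], [0.04, -0.0, 0.9]] [-0.92, -0.0]
```

{"fn": "servo_tool", "kwargs": {"linear": [[-0.31,0,-0.67],[-0.31,0,-0.67],[-0.81,0.35,0],[-0.83,0.29,0],[-0.85,0.22,0]], "roll": [0,0,-0.9,-0.9,-0.9]}}

```text
clock: 7.3
tool_pos: [0.5038, -0.1625, 0.1312]
orientation: [-179.7, -0.1, 24.7]
force: [0.9, -1.4, 0.6]
width: 0.236
```

{"fn": "servo_tool", "kwargs": {"linear": [[-0.86,0.15,0],[0,0,0],[0,0,0.5]], "roll": [-0.9,0,0]}}

```text
clock: 7.68
tool_pos: [0.466, -0.1895, 0.1079]
orientation: [180.0, -0.3, 30.1]
force: [1.2, -0.4, -0.9]
width: 0.234
```

```bash
python3 - <<'E'
from plan import *
b=(-166.5,-59.8); rows([(*b,22,36,85),(*b,22,36,63),(*b,22,22.2,63),(-110,-32,22,22.2,63),(-40,-2,20,22.2,63)],13,6)
discs('side')
E
```

```text
t 7.67 tool [ 0.466  -0.1895  0.1079] yaw_b 21.7 disc@D [-186.4  -68.9] F [ 1.2 -0.4 -0.9]
[[0.08, -0.01, 0.23], [0.08, -0.01, 0.23], [0.0, 0.0, 0.22], [0.0, 0.0, 0.22], [0.14, 0.0, -0.0]] [-0.02, -0.02, -0.0, -0.0, -0.0]
[[0.14, -0.0, -0.0], [0.25, -0.02, -0.0], [0.25, -0.02, -0.0], [0.25, -0.02, -0.0], [0.25, -0.02, -0.0]] [-0.0, -0.0, -0.0, -0.0, -0.0]
[[0.25, -0.02, -0.0], [0.25, -0.01, -0.0], [0.25, -0.01, -0.0], [0.25, -0.01, -0.0], [0.25, -0.01, -0.0]] [-0.0, 0.06, 0.06, 0.06, 0.06]
[[0.25, -0.01, -0.0], [0.25, -0.02, -0.0]] [0.06, 0.06]
```

{"fn": "servo_tool", "kwargs": {"linear": [[0.08,-0.01,0.23],[0.08,-0.01,0.23],[0,0,0.22],[0,0,0.22],[0.14,0,0]], "roll": [0,0,0,0,0]}}

```text
clock: 8.35
tool_pos: [0.4795, -0.1791, 0.0602]
orientation: [-179.9, -0.2, 30.2]
force: [-0.2, -0.0, 0.3]
width: 0.236
```

{"fn": "servo_tool", "kwargs": {"linear": [[0.14,0,0],[0.25,-0.02,0],[0.25,-0.02,0],[0.25,-0.02,0],[0.25,-0.02,0]], "roll": [0,0,0,0,0]}}

```text
clock: 8.98
tool_pos: [0.5294, -0.1457, 0.0602]
orientation: [-180.0, -0.1, 30.2]
force: [-2.0, -1.9, 3.7]
width: 0.233
```

{"fn": "servo_tool", "kwargs": {"linear": [[0.25,-0.01,0],[0.25,-0.01,0],[0.25,-0.01,0],[0,0,0]], "roll": [0,0,0,0]}}

```text
clock: 9.48
tool_pos: [0.5646, -0.123, 0.0602]
orientation: [-180.0, -0.2, 30.3]
force: [0.8, 0.5, 3.2]
width: 0.232
```

```bash
python3 - <<'E'
from plan import *
rows([(-35,-1,20,22.2,63),(-12,1,4,22.2,63),(-4,1,0,22.2,63)],12,6)
discs('scene')
E
```

```text
t 9.47 tool [ 0.5646 -0.123   0.0602] yaw_b 21.9 disc@D [-79.1 -17.5] F [0.8 0.5 3.2]
[[0.24, 0.0, -0.01], [0.24, 0.0, -0.01], [0.24, -0.0, -0.01], [0.24, -0.0, -0.01], [0.15, -0.0, -0.0]] [0.08, 0.08, 0.08, 0.08, 0.89]
[[0.15, -0.02, -0.0], [0.16, -0.03, -0.0], [0.16, -0.02, -0.0]] [0.89, 0.89, 0.67]
blob 90 [-159.9  118.7]
blob 137 [-186.     7.2]
blob 104 [-77.7 -19.8]
```

{"fn": "servo_tool", "kwargs": {"linear": [[0.22,0,-0.05],[0.24,0,0],[0.24,0,0],[0.24,0,0],[0,0,0]], "roll": [0.1,0.1,0.1,0.1,0]}}

```text
clock: 10.15
tool_pos: [0.6075, -0.0984, 0.0619]
orientation: [-179.9, -0.1, 27.6]
force: [-0.5, 0.3, 1.1]
width: 0.238
```

```bash
python3 - <<'E'
from plan import *
rows([(-14,0,5,22.2,63),(6,0,0,22.2,63)],8,6)
discs('scene')
E
```

```text
t 10.15 tool [ 0.6075 -0.0984  0.0619] yaw_b 19.2 disc@D [-32.8  -0.3] F [-0.5  0.3  1.1]
[[0.12, 0.0, -0.01], [0.12, -0.01, -0.01], [0.12, -0.02, -0.01], [0.13, -0.0, -0.0], [0.13, -0.01, -0.0]] [0.79, 0.79, 0.79, 0.28, 0.28]
[[0.13, -0.01, -0.0]] [0.28]
blob 138 [-127.5   31.6]
blob 108 [-30.9  -2.8]
```

{"fn": "servo_tool", "kwargs": {"linear": [[0.12,0,0],[0.12,-0.02,0],[0.12,-0.02,0],[0.13,-0.01,0],[0.13,-0.01,0]], "roll": [0.8,0.8,0.8,0.3,0.3]}}

```text
clock: 10.82
tool_pos: [0.6341, -0.0867, 0.0616]
orientation: [-179.8, 0.1, 9.0]
force: [-0.9, 0.2, 0.9]
width: 0.233
```

{"fn": "servo_tool", "kwargs": {"linear": [[0.13,-0.01,0],[0.08,0,0],[0.05,0,0],[0,0,0],[0,0,0]], "roll": [0.3,0,0,0,0]}}

```text
clock: 11.45
tool_pos: [0.6464, -0.0849, 0.0613]
orientation: [-179.7, 0.2, 7.1]
force: [0.4, -0.5, 0.4]
width: 0.237
```

```bash
cat >> plan.py <<'E'
def slot():
    im=arm.read_camera('scene')
    k,l,s,c=cv2.connectedComponentsWithStats((cv2.inRange(im,(195,195,195),(255,255,255))>0).astype('uint8'))
    for i in range(1,k):
        for z in (.012,.068):
            p=Bd(back('scene',*c[i],z))
            if s[i,4]>20 and -8<p[0]<70 and abs(p[1])<180: print('slot?',z,s[i],p.round(1))
E
python3 - <<'E'
from plan import *
slot()
rows([(-20,0,0,22.2,130)],45)
im=snap('scene','s6.png')[145:320,130:330]; cv2.imwrite('pics/s6c.png',cv2.resize(im[:,:,::-1],None,fx=3.4,fy=3.4,interpolation=cv2.INTER_CUBIC))
E
```

```text
slot? 0.068 [283 202  38  23 132] [ -1.7 175.2]
slot? 0.068 [253 225  31  20 105] [-1.2 68.6]
slot? 0.012 [284 238  21  14  29] [ 39.7 123.9]
slot? 0.068 [284 238  21  14  29] [ 57.4 104. ]
slot? 0.068 [161 252  78  51 285] [  -1.  -133.1]
slot? 0.012 [243 259  15  16 126] [25.9 -2.9]
slot? 0.068 [243 259  15  16 126] [ 44.3 -16.2]
t 11.5 tool [ 0.6464 -0.0848  0.0613] yaw_b -1.3 disc@D [ 9.  -0.4] F [-0.6  0.   0.2]
[[-0.29, 0.01, -0.69], [-0.29, 0.0, -0.69]] [-0.1, -0.1]
```

View pics/s6c.png

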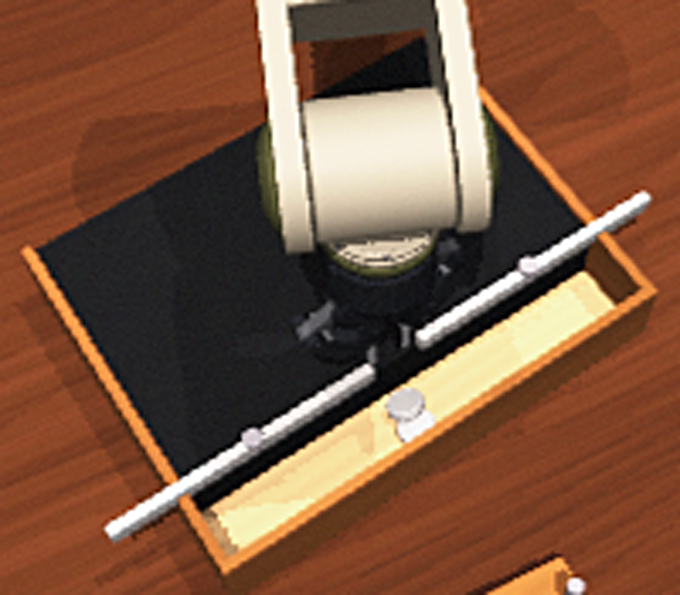

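Two blanks now lie in the trough at crop (405,404) and (413,428). Next is C, behind the collar.

{"fn": "servo_tool", "kwargs": {"linear": [[-0.29,0,-0.69],[-0.29,0,-0.69]], "roll": [0,0]}}

```text
clock: 11.8
tool_pos: [0.6166, -0.0884, 0.1291]
orientation: [-179.6, 0.5, 7.2]
force: [0.5, -0.0, 1.3]
width: 0.235
```

```bash
python3 - <<'E'
from plan import *
b=(-161.6,120.6); rows([(-120,110,-18,38,130),(*b,-20,38,130),(*b,-20,36,85)],45,6)
E
```

```text
t 11.8 tool [ 0.6166 -0.0884  0.1291] yaw_b -1.2 disc@D [-21.    0.4] F [ 0.5 -0.   1.3]
[[-0.58, -0.59, -0.0], [-0.62, -0.55, -0.0], [-0.66, -0.5, -0.0], [-0.69, -0.45, -0.0], [-0.86, 0.03, -0.0]] [0.7, 0.7, 0.7, 0.7, 0.33]
[[0.04, -0.0, 0.9]] [-0.0]
```

{"fn": "servo_tool", "kwargs": {"linear": [[-0.58,-0.59,0],[-0.62,-0.55,0],[-0.66,-0.5,0],[-0.69,-0.45,0],[-0.86,0.03,0]], "roll": [0.7,0.7,0.7,0.7,0.3]}}

```text
clock: 12.42
tool_pos: [0.4417, 0.0228, 0.1336]
orientation: [-179.8, 0.1, -12.1]
force: [0.1, -0.6, -0.4]
width: 0.236
```

```bash
python3 - <<'E'
from plan import *
b=(-161.6,120.6); rows([(*b,-20,38,110),(*b,-20,36,85)],30,6)
discs('side')
E
```

```text
t 12.43 tool [0.4417 0.0228 0.1336] yaw_b -20.5 disc@D [-179.2  128.7] F [ 0.1 -0.6 -0.4]
[[0.07, 0.03, 0.47], [0.04, -0.0, 0.5]] [-0.09, -0.0]
blob 56 [-163.1  120.6]
```

{"fn": "servo_tool", "kwargs": {"linear": [[0.07,0.03,0.46],[0.02,0,0.45],[0,0,0.2],[0,0,0.2],[0,0,0]], "roll": [0,0,0,0,0]}}

```text
clock: 13.1
tool_pos: [0.4397, 0.0218, 0.0674]
orientation: [-179.8, 0.2, -12.1]
force: [-0.1, -0.3, -0.2]
width: 0.234
```

```bash
python3 - <<'E'
from plan import *
b=(-162,120.6); rows([(*b,-20,22.2,62.5),(-122,120,-22,22.2,62.5),(-112,112,-40,22.2,62.5),(-48,18,-45,22.2,62.5),(-38,6,-32,22.2,62.5),(-26,0,-18,22.2,62.5)],13,6)
E
```

```text
t 13.1 tool [0.4397 0.0218 0.0674] yaw_b -20.5 disc@D [-181.3  128. ] F [-0.1 -0.3 -0.2]
[[0.21, 0.0, 0.05], [0.21, 0.0, 0.05], [0.19, -0.07, -0.0], [0.19, -0.07, -0.0], [0.19, -0.07, -0.0]] [-0.04, -0.04, 0.08, 0.08, 0.08]
[[0.19, -0.07, -0.0], [0.08, -0.02, -0.0], [0.09, -0.03, -0.0], [0.09, -0.04, -0.0], [0.24, 0.06, -0.0]] [0.08, 1.0, 1.0, 1.0, 0.09]
[[0.24, 0.06, -0.0], [0.24, 0.06, -0.0], [0.25, 0.06, -0.0], [0.25, 0.05, -0.0], [0.25, 0.05, -0.0]] [0.09, 0.09, 0.09, 0.09, 0.09]
[[0.25, 0.05, -0.0], [0.25, 0.05, -0.0], [0.25, 0.05, -0.0], [0.1, 0.04, -0.0], [0.1, 0.05, -0.0]] [0.09, 0.09, 0.09, -0.72, -0.72]
[[0.1, 0.06, -0.0], [0.09, 0.03, -0.0], [0.09, 0.03, -0.0], [0.09, 0.04, -0.0]] [-0.72, -0.78, -0.78, -0.78]
```

{"fn": "servo_tool", "kwargs": {"linear": [[0.21,0,0.04],[0.21,0,0.04],[0.19,-0.07,0],[0.19,-0.07,0],[0.19,-0.07,0]], "roll": [0,0,0.1,0.1,0.1]}}

```text
clock: 13.72
tool_pos: [0.4948, 0.021, 0.0641]
orientation: [-179.8, 0.1, -14.0]
force: [0.0, 0.7, 0.6]
width: 0.234
```

{"fn": "servo_tool", "kwargs": {"linear": [[0.19,-0.07,0],[0.08,-0.02,0],[0,0,0]], "roll": [0.1,0,0]}}

```text
clock: 14.1
tool_pos: [0.5106, 0.0224, 0.064]
orientation: [-179.8, 0.1, -14.7]
force: [0.1, -0.8, -0.7]
width: 0.235
```

```bash
python3 - <<'E'
from plan import *
discs('scene');discs('side')
rows([(-110,112,-38,22.2,62.5),(-48,18,-45,22.2,62.5)],13,6)
im=snap('side','d2.png')[160:280,220:370]; cv2.imwrite('pics/d2c.png',cv2.resize(im[:,:,::-1],None,fx=4.5,fy=4.5,interpolation=cv2.INTER_CUBIC))
E
```

```text
blob 71 [-149.5   69.9]
blob 91 [-109.5  114.4]
blob 65 [-178.    11.8]
blob 49 [-153.7   -0.7]
blob 45 [-111.7  113.3]
blob 79 [-137.9   75.1]
blob 91 [-150.9   15.2]
t 14.2 tool [0.5103 0.0224 0.064 ] yaw_b -23.1 disc@D [-111.8  117.4] F [0.8 0.  0.1]
[[0.03, -0.01, 0.01], [0.03, -0.01, 0.01], [0.03, -0.02, 0.01], [0.24, 0.07, -0.0], [0.24, 0.07, -0.0]] [0.83, 0.83, 0.83, 0.13, 0.13]
[[0.24, 0.07, -0.0], [0.24, 0.06, -0.0], [0.24, 0.06, -0.0], [0.24, 0.06, -0.0], [0.24, 0.05, -0.0]] [0.13, 0.13, 0.13, 0.13, 0.13]
[[0.24, 0.05, -0.0], [0.24, 0.05, -0.0]] [0.13, 0.13]
```

View pics/d2c.png

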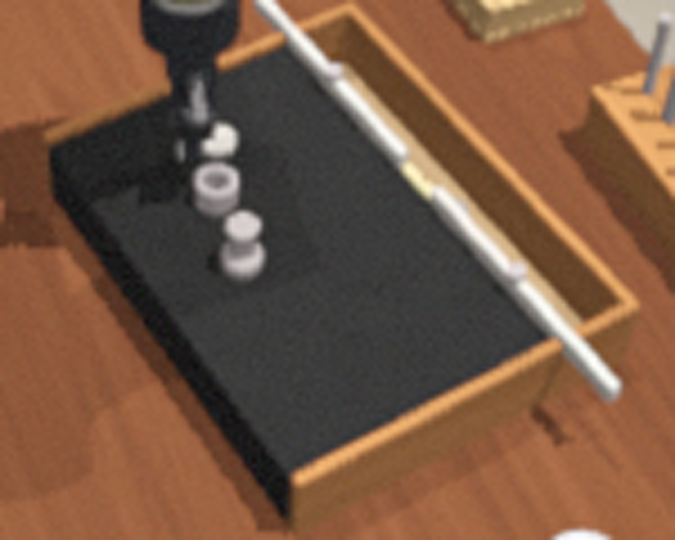

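C, at crop (221,139), is clear of the collar, and the collar and punch have not moved. I'll turn and push it diagonally toward the gate.

{"fn": "servo_tool", "kwargs": {"linear": [[0.03,-0.01,0],[0.03,-0.01,0.01],[0.03,-0.02,0.01],[0.24,0.07,0],[0.24,0.07,0]], "roll": [0.83,0.83,0.83,0.13,0.13]}}

```text
clock: 14.88
tool_pos: [0.5318, 0.0039, 0.0634]
orientation: [-179.9, 0.2, -31.5]
force: [0.4, 0.5, -0.8]
width: 0.236
```

{"fn": "servo_tool", "kwargs": {"linear": [[0.24,0.06,0],[0.24,0.06,0],[0.24,0.06,0],[0.24,0.05,0],[0,0,0]], "roll": [0.13,0.13,0.13,0.13,0]}}

```text
clock: 15.5
tool_pos: [0.5693, -0.036, 0.0629]
orientation: [-179.9, 0.2, -34.9]
force: [0.3, 0.4, -0.4]
width: 0.236
```

```bash
python3 - <<'E'
from plan import *
discs('scene');discs('side')
rows([(-48,18,-47,22.2,62.5),(-38,6,-36,22.2,62.5),(-28,0,-20,22.2,62.5)],13,6)
E
```

```text
blob 118 [-161.7  119.6]
blob 66 [-177.8   11.8]
blob 49 [-153.7   -0.9]
blob 99 [-64.4  40.8]
blob 59 [-68.  42.]
blob 90 [-150.7   15.2]
t 15.6 tool [ 0.5686 -0.0352  0.063 ] yaw_b -43.2 disc@D [-66.7  45.4] F [ 0.1 -0.1 -0.1]
[[0.22, 0.04, 0.0], [0.22, 0.03, 0.0], [0.22, 0.03, 0.0], [0.16, 0.05, -0.0], [0.16, 0.07, -0.0]] [0.21, 0.21, 0.21, -0.92, -0.92]
[[0.08, 0.03, -0.0], [0.08, 0.04, -0.0], [0.08, 0.05, -0.0]] [-0.89, -0.89, -0.89]
```

{"fn": "servo_tool", "kwargs": {"linear": [[0.22,0.04,0],[0.22,0.03,0],[0.2,0.03,0],[0,0,0]], "roll": [0.2,0.2,0,0]}}

```text
clock: 16.1
tool_pos: [0.593, -0.0593, 0.0628]
orientation: [-179.9, 0.2, -37.4]
force: [-0.6, 1.0, -0.1]
width: 0.235
```

```bash
python3 - <<'E'
from plan import *
discs('scene');discs('side')
rows([(-36,5,-34,22.2,62.5),(-26,0,-20,22.2,62.5),(-13,0,-6,22.2,62.5),(7,0,0,22.2,62.5)],10,6)
E
```

```text
blob 125 [-137.1   85.5]
blob 66 [-177.8   11.8]
blob 103 [-45.6  14.1]
blob 57 [-48.7  16. ]
blob 89 [-151.1   15. ]
t 16.2 tool [ 0.5924 -0.0587  0.0628] yaw_b -45.7 disc@D [-47.4  17.9] F [ 0.2  0.8 -0.8]
[[0.18, 0.05, 0.0], [0.17, 0.07, 0.0], [0.08, 0.03, -0.0], [0.08, 0.03, -0.0], [0.08, 0.04, -0.0]] [-0.98, -0.98, -0.78, -0.78, -0.78]
[[0.08, 0.01, -0.0], [0.09, 0.01, -0.0], [0.09, 0.02, -0.0], [0.2, 0.0, -0.0], [0.2, 0.01, -0.0]] [-0.78, -0.78, -0.78, -0.5, -0.5]
```

{"fn": "servo_tool", "kwargs": {"linear": [[0.18,0.05,0],[0.17,0.07,0],[0.08,0.03,0],[0.08,0.03,0],[0,0,0]], "roll": [-0.98,-0.98,-0.78,-0.78,0]}}

```text
clock: 16.82
tool_pos: [0.6087, -0.0784, 0.0627]
orientation: [-179.8, 0.3, -15.5]
force: [-0.2, -0.2, -0.1]
width: 0.235
```

```bash
python3 - <<'E'
from plan import *
discs('scene');discs('side')
rows([(-20,0,-12,22.2,62.5),(-8,0,-3,22.2,62.5),(7,0,0,22.2,62.5)],10,6)
E
```

```text
blob 127 [-120.2   57.4]
blob 108 [-27.9   0.4]
blob 42 [-136.8   77.3]
blob 83 [-152.3   13.3]
t 16.93 tool [ 0.6086 -0.0782  0.0627] yaw_b -24.0 disc@D [-29.4   3.2] F [ 0.   0.2 -0.3]
[[0.1, 0.04, 0.0], [0.1, 0.05, 0.0], [0.12, 0.01, -0.0], [0.12, 0.02, -0.0], [0.15, 0.0, -0.0]] [-1.0, -1.0, -0.75, -0.75, -0.25]
[[0.15, 0.01, -0.0]] [-0.25]
```

{"fn": "servo_tool", "kwargs": {"linear": [[0.1,0.04,0],[0.1,0.05,0],[0.12,0.01,0],[0.12,0.02,0],[0.15,0,0]], "roll": [-1,-1,-0.75,-0.75,-0.25]}}

```text
clock: 17.55
tool_pos: [0.6361, -0.0846, 0.0626]
orientation: [-179.6, 0.3, 7.3]
force: [0.2, -0.7, 0.5]
width: 0.236
```

{"fn": "servo_tool", "kwargs": {"linear": [[0.15,0.01,0],[0.06,0,0],[0.05,0,0],[0,0,0],[0,0,0]], "roll": [-0.25,0,0,0,0]}}

```text
clock: 18.18
tool_pos: [0.6499, -0.0827, 0.0624]
orientation: [-179.6, 0.3, 8.7]
force: [0.5, -0.4, -0.4]
width: 0.237
```

```bash
python3 - <<'E'
from plan import *
rows([(-20,0,0,22.2,160)],45)
im=snap('scene','s7.png')[145:320,130:330]; cv2.imwrite('pics/s7c.png',cv2.resize(im[:,:,::-1],None,fx=3.4,fy=3.4,interpolation=cv2.INTER_CUBIC))
E
```

```text
t 18.18 tool [ 0.6499 -0.0827  0.0624] yaw_b 0.3 disc@D [12.8  1.8] F [ 0.5 -0.4 -0.4]
[[-0.22, 0.01, -0.65], [-0.22, 0.01, -0.65], [-0.22, 0.01, -0.65]] [0.02, 0.02, 0.02]
```

View pics/s7c.png

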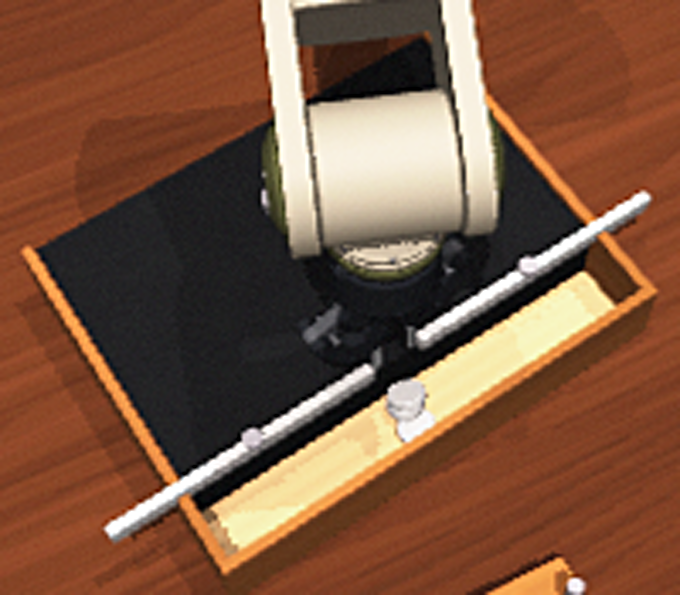

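All three look to be in the trough, with the third on top of the second at crop (406,396). I'll retract and check.

{"fn": "servo_tool", "kwargs": {"linear": [[-0.22,0,-0.65],[-0.22,0,-0.65],[-0.6,0,-0.6],[-0.6,0,-0.6],[-0.6,0,-0.3]], "roll": [0,0,0,0,0]}}

```text
clock: 18.85
tool_pos: [0.5374, -0.1007, 0.2057]
orientation: [-179.6, 0.5, 8.7]
force: [0.7, -0.3, -0.8]
width: 0.233
```

{"fn": "servo_tool", "kwargs": {"linear": [[-0.6,0,-0.3],[0,0,0],[0,0,0]], "roll": [0,0,0]}}

```text
clock: 19.23
tool_pos: [0.5062, -0.1056, 0.223]
orientation: [-179.7, 0.3, 8.6]
force: [-0.7, 0.6, -0.4]
width: 0.231
```

```bash
python3 - <<'E'
from plan import *
im=snap('scene','s8.png')[145:320,130:330]; b=snap('wrist','w2.png')
cv2.imwrite('pics/f.png',np.hstack([cv2.resize(im[:,:,::-1],(400,350),interpolation=cv2.INTER_CUBIC),cv2.resize(b[:,:,::-1],(400,350))]))
s=arm.get_state(); print(s['clock'],s['tool_pos'],s['force'])
E
```

```text
19.325 [ 0.50638822 -0.10558395  0.22281649] [-0.29211746 -0.12314683 -0.38394046]
```

View pics/f.png

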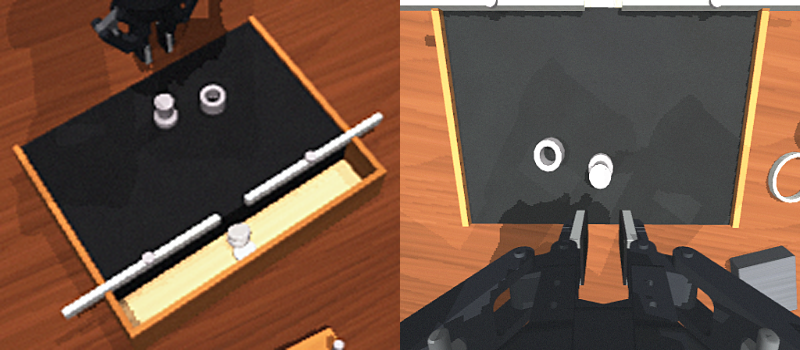

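The deck is clear of blanks, the three are piled in the trough around (240,240), and the punch and collar stand where they were. I'll hand it in.

```bash
python3 -c "
from workcell import arm
print(arm.sign_off())"
```

```text
the job is handed in; nothing more can be done
None
```

I pushed the three blanks one at a time through the gate, and as far as the pictures show, all three dropped into the slot. The job was handed in at about 19 s of the 64 s allowed. I used the slightly opened fingertips as a cradle and did not lift a blank at any point.

- **Blanks:** the last pictures show the deck empty of blanks. All three are in the trough behind the gate, with the third lying on top of the second. I did not measure their heights or speeds. From the stacking they sit well below the deck, and they looked settled.
- **Punch and collar:** in the last pictures both stood upright with no visible shift. Their positions matched the first ones to within about 1 mm when I checked while pushing the third blank.
- **Robot:** at hand-in it was raised to 0.22 m, clear of everything.
- **Disagreements:** the scene and side cameras differed by 2–5 mm on blank positions, well within what the cradle could absorb. During the second push the fingertips briefly rubbed the deck at about 4 N, and I raised them slightly.

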